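Show a knife-handle blank to the inspection camera

TASK

Pull the longest handle blank, the one with the rounded top end, up out of the slotted wooden stand and show it to the inspection camera: hold it in the air with its middle on the lens axis, 120 mm in front of the glass, one broad face (either one) square to the lens and its long edges upright as the camera sees them, so that the blank leans with the camera's downward look. Finish while still holding it there, steady and touching nothing but the fingers. Leave the camera as it is set, and leave the other blanks, the offcut and the glue bottle where they are.

Things in the scene. Friction and masses are not known exactly. Their poses are not given: they have to be found in the camera images.
- blank: The wanted blank: dark-wood slab 14 mm thick (x), 40 wide (y), 160 long (z), top end a half circle of 20 mm radius, about 85 g (hidden factor 0.7-1.4). It stands on end in any one of the stand's three slots, round end up, its lowest 60 mm in the slot, 100 mm standing out. Origin: centre of its lower end. Both faces alike; a half turn about z makes no difference.
- blank_middle (a point): The middle of the wanted blank, 80 mm above its origin along its z; axes as the blank's.
- rack: Fixed plywood stand, 80 (x) by 250 (y) by 70 mm high, with three upright slots along its y at -80, 0 and +80 mm, each 18 mm (x) by 46 mm (y), 60 mm deep, open at the top. The blanks stand in them with 2 mm of play on each face, broad faces looking along the stand's x. Origin: centre of its underside.
- short_blank: Another blank in the stand, not wanted: same wood, square-cut top, 14 x 40 x 120 mm. Origin: centre of its lower end. Leave it alone.
- narrow_blank: Another blank in the stand, not wanted: same wood, square-cut top, 14 x 28 x 130 mm. Origin: centre of its lower end. Leave it alone.
- camera_head: Small grey camera with a black barrel and an aluminium ring 52 mm in diameter round the glass. Clamped stiffly on the post, its pivot 250 to 285 mm above the bench, looking 0.15 to 0.55 rad below level (both vary; not to be changed). Origin: the pivot, 40 mm in front of the post's axis. It looks along its own -x; its z is up in its picture; its y is level.
- lens_glass (a point): Centre of the front of the lens glass, 75 mm from the camera head's origin along its -x; axes as the camera head's. The camera's fixed stand is behind it: a post 18 mm thick, 352 mm high, on a base plate 130 x 120 x 14 mm that reaches 55 mm in front of the post's axis.
- view_point (a point): The point in the air on the lens axis 120 mm in front of the glass, where the middle of the blank belongs; axes as the camera head's: x along the lens axis towards the camera, z up in the camera's picture. The blank is square and upright to the camera when its x is parallel to this x (either way round) and its z to this z.
- offcut: Loose wood offcut lying on the bench, 55 x 90 x 35 mm. Origin: centre of its underside. Leave it alone.
- glue: Upright white glue bottle, 56 mm in diameter, 140 mm high. Origin: centre of its underside. Leave it alone.

How it is judged:
By the outcome, as a careful person would: the job done as asked, in the order asked, and still so for the second after the job is handed in, while the arm keeps its last pose, push and grip.
It also fails if it takes over 32 s, if anything falls off the work surface, if the arm or the gripper's body presses on something with over 40 N, if the wrist force passes 120 N, or if a joint passes its speed limit or range.

ROBOT

A 6-joint arm with a two-finger parallel gripper is mounted at the origin on the work surface. World frame = base frame: x ahead of the robot, y to its left, z up, the work surface at z = 0. Lengths are in m, angles in rad, forces in N, time in s.
With the tool pointing down it reaches from about 0.15 to 0.775 m from the base axis. Payload 6.1 kg.
Tool frame: the origin (TCP) lies midway between the tips of the shut fingers; the grasp point (between the pads) lies behind it (ctrl.grasp_offset is the x of the grasp point in the tool frame, in m); x points along the fingers, y is the direction in which the jaws open and shut, and the axes are right-handed (so a half turn about x gives the same grasp; the last joint's range is limited). The gripper opens to 85 mm and grips with 20 to 120 N. Pads are 22 mm wide; open, the fingers measure 114 mm over their backs; the gripper's body (76 mm by 85 mm) begins 54 mm behind the grasp point. The pads swing forward as they close: fully open they stand 13 mm farther back than shut.
Start: joints at [-1.159, 0.126, -0.04, 1.405, 0, 1.571], TCP at [0.21, -0.481, 0.231] pointing down, gripper open.
Joint ranges: [-2.72, 2.72], [-0.95, 1.95], [-1.27, 1.35], [-1.78, 2.02], [-1.46, 1.47], [-3.14, 3.14]. Speed limits (rad/s): [2.39, 2.39, 3.01, 3.14, 3.14, 3.14].

INTERFACE

Orientations are given as a unit quaternion [w, x, y, z].
In Python, from bench import ctrl, eyes, job_done gives the robot as it stands.
- The arm moves only by the tool move_arm, never from a script. Its argument "deltas" is one flat list of numbers, 7 for each row, row after row: the turn, a rotation vector about the tool's x, y, z in rad, then the shift along the tool's x, y, z in mm, then the closure, from 0 (fully open) to 1 (shut). A call has 1 to 12 rows; each row shifts and turns the commanded pose from where the row before left it, along the tool's axes as they then stand; what a row does not reach is not made up. A row lasts 1/10 s, in which the tool goes at most 50 mm and 8.59 degrees, less where a joint would pass 70% of its speed; a pose out of reach is approached as far as the arm can. A call is refused whole if a number of a shift passes 50 or a number of a turn 0.15, either way. A call with a gripper value outside its range is refused whole. The fingers move at their own pace and stop on an object; "squeeze" is the grip in N (left out, the last holds). Time passes only in rows, so rows that do not move let the fingers close. It gives the time, the measured TCP pose, the force and the opening at its end, in the units of the state.
- ctrl.get_obs(): the state, without advancing time (a new reading comes with each control period).
- eyes.read_camera(name): name is "scene" or "top" or "wrist"; returns a dict with "img" (400x640x3 uint8, red, green, blue), "z_map" (400x640 float32, m along the optical axis (not along the pixel's ray), 0 where there is no reading), "fov_y" (degrees; the focal length in pixels is half the picture's height over the tangent of half this angle, whatever the lens; pixels are square), "cx", "cy" (the principal point, pixels), "R" (3x3) and "t" (3): a world point X has camera coordinates R X + t; the wrist camera has in their place "mount" (4x4, takes a point from camera to tool coordinates, whose origin is the TCP and whose axes are the tool frame's). Camera axes: x right, y down, z forward; pixel columns grow to the right and rows downward; lengths in m; the calibration is good to about 2 mm. A picture is of the moment at which its call begins: read the wrist's pose just before it.
- job_done(): hands the job in, once; it reports no verdict.
The state is a dict: "clock": time; "joint_positions": joint angles; "joint_velocities": joint speeds; "tau": joint torques, N m; "tool_pos": TCP position; "ee_rot": TCP orientation; "contact_force": force on the tool from outside, world axes, zero at the start; "torque": the same for the moment, N m; "finger_gap": finger opening in m.
Only numpy, scipy, OpenCV 4.12 (cv2) and the standard library are available. Lean on these libraries where they do the work, as an engineer would, in place of code of your own. Each camera call takes 0.05 s, during which the arm holds its last target.

## Working session

There is one attempt and no reset: what is moved stays moved. The work goes in short steps, Python scripts to look and compute and a tool call to move; the robot and the scene stay as the last step left them, time stands still between calls to the robot, and variables do not carry over. Pictures are saved under pics/ and viewed, and the job is handed in when it is done.

Besides the shell and the picture viewer there is one more tool, called after "Request:" as name(argument=value, ...) on one line, values as JSON. move_arm: Moves the arm, as the interface text tells. Its arguments: {"type":"object","properties":{"deltas":{"type":"array","items":{"type":"number"}},"squeeze":{"type":"number"}},"required":["deltas"]}

```bash
ls; mkdir -p pics
python3 - <<'E'
from bench import ctrl, eyes
import cv2,pickle
print(ctrl.get_obs(), ctrl.grasp_offset)
d={}
for n in ("scene","top"):
    r=eyes.read_camera(n); d[n]=r
    cv2.imwrite(f"pics/{n}0.png",r["img"][:,:,::-1])
    print(n,r["fov_y"],r["cx"],r["cy"],r["R"],r["t"])
pickle.dump(d,open("d0.pkl","wb"))
E
```

```text
pics
{'clock': 0.0, 'joint_positions': array([-1.15900276e+00,  1.26400127e-01, -4.05889675e-02,  1.40541502e+00,
       -3.21310856e-05,  1.57079310e+00]), 'joint_velocities': array([ 1.37421154e-03,  5.82775777e-04,  1.33685433e-04, -5.78476628e-05,
       -2.76197986e-03,  1.84602027e-04]), 'tau': array([ 1.09131670e-04, -4.35920298e+01,  3.52918589e+01,  1.76441891e-02,
       -1.81362816e-04,  3.76668297e-06]), 'tool_pos': array([ 0.20996246, -0.48074525,  0.23052664]), 'ee_rot': array([-0.14401147, -0.6920435 , -0.14511969,  0.69229817]), 'contact_force': array([0.07823235, 0.07008517, 0.05734297]), 'torque': array([-0.00351571, -0.02966809,  0.02046867]), 'finger_gap': 0.08503454861040585} -0.0187
scene 53.817958052479355 321.30616282663846 195.6267208057883 [[ 0.42350383  0.90585635  0.00829278]
 [ 0.55466852 -0.25205793 -0.79297518]
 [-0.71623134  0.34042777 -0.6091975 ]] [-0.32805485 -0.18925943  1.57548308]
top 42.19719455735438 323.66112855168916 198.5045002231027 [[ 1.37385749e-02 -9.99900980e-01  3.04645523e-03]
 [-9.82763229e-01 -1.40647209e-02 -1.84332904e-01]
 [ 1.84357499e-01 -4.61472770e-04 -9.82859145e-01]] [0.06555021 0.62817149 1.42534496]
```

View pics/scene0.png

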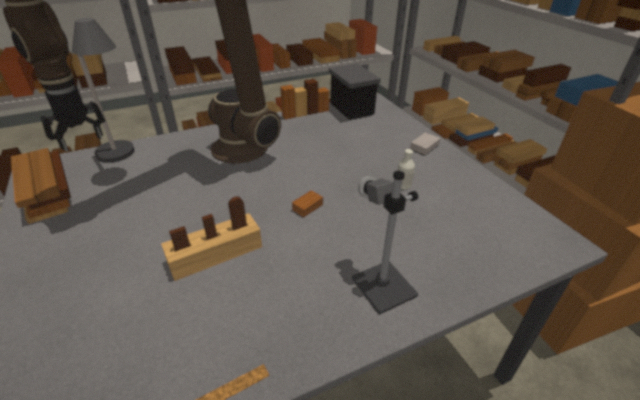

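View pics/top0.png

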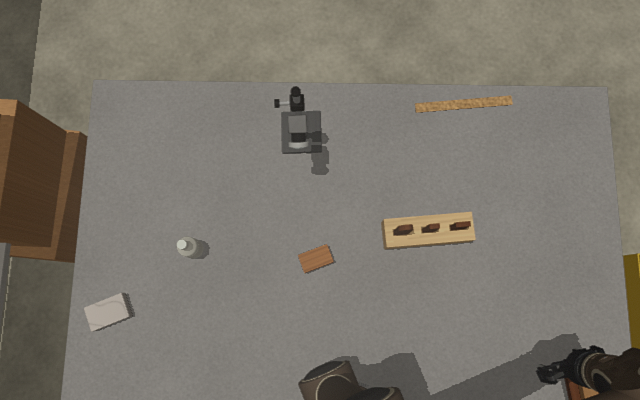

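The scene view shows the round-topped blank at (237,212) in the slot nearest the offcut (top view: 404,229). The camera is on a post at (390,200), looking back toward the robot. Next I'll measure both.

```bash
cat > h.py <<'E'
import numpy as np
def cloud(r,box=None):
    h,w=r["z_map"].shape; f=h/2/np.tan(np.radians(r["fov_y"])/2)
    u,v=np.meshgrid(np.arange(w),np.arange(h)); z=r["z_map"].astype(float)
    P=np.stack([(u-r["cx"])/f*z,(v-r["cy"])/f*z,z],-1)
    X=(P-r["t"])@r["R"]
    X[z<=0]=np.nan
    return X
E
python3 - <<'E'
import pickle,numpy as np,cv2
from h import *
np.set_printoptions(precision=4,suppress=True)
d=pickle.load(open("d0.pkl","rb"))
for n,b in (("scene",(155,190,110,90)),("top",(375,205,110,50))):
    r=d[n];X=cloud(r);x,y,w,h=b
    S=X[y:y+h,x:x+w].reshape(-1,3); C=r["img"][y:y+h,x:x+w].reshape(-1,3)
    m=(S[:,2]>.06)&(S[:,2]<.08); T=S[m]; print(n,"rack top",m.sum(),np.median(T[:,2]),cv2.minAreaRect(T[:,:2].astype(np.float32)*1000))
    m=S[:,2]>.09; B=S[m]
    print("blanks",m.sum())
    for lo,hi in ((-9,9),):
        order=np.argsort(B[:,1]); ys=B[order]
        cuts=np.where(np.diff(ys[:,1])>.01)[0]
        for g in np.split(ys,cuts+1): print(len(g),g.min(0),g.max(0),np.median(g,0))
    # bench check
    print("bench",np.nanmedian(X[300:330,200:240].reshape(-1,3),0))
# crops
r=d["scene"]; cv2.imwrite("pics/crop_s.png",cv2.resize(r["img"][150:320,330:440,::-1],None,fx=3.5,fy=3.5,interpolation=2))
X=cloud(r)
for n,b in (("scene",(340,160,90,60)),("top",(270,80,60,80))):
    X=cloud(d[n]);x,y,w,h=b;S=X[y:y+h,x:x+w].reshape(-1,3);S=S[(S[:,2]>.2)]
    print(n,len(S),S.min(0),S.max(0))
E
```

```text
scene rack top 1800 0.07124940280688252 ((539.89453125, -219.96995544433594), (86.73389434814453, 250.37710571289062), 5.696243762969971)
blanks 878
265 [ 0.5392 -0.3202  0.0907] [ 0.5591 -0.2792  0.1345] [ 0.5539 -0.2997  0.1175]
213 [ 0.5286 -0.2347  0.0904] [ 0.5522 -0.2053  0.1439] [ 0.5461 -0.2204  0.1221]
400 [ 0.5225 -0.1615  0.0901] [ 0.5444 -0.1199  0.1733] [ 0.5385 -0.142   0.1349]
bench [ 0.7448 -0.2578  0.0013]
top rack top 2124 0.07090082017346216 ((542.073974609375, -221.9581298828125), (81.11288452148438, 252.18914794921875), 5.734512805938721)
blanks 359
122 [ 0.5409 -0.3215  0.0904] [ 0.5581 -0.2803  0.1371] [ 0.5484 -0.2983  0.1293]
96 [ 0.5336 -0.2362  0.0914] [ 0.5496 -0.2071  0.1488] [ 0.54   -0.2187  0.1383]
141 [ 0.5248 -0.1625  0.0914] [ 0.5421 -0.1214  0.1759] [ 0.5306 -0.1379  0.1611]
bench [0.2974 0.3672 0.0001]
scene 1443 [0.7129 0.1165 0.2295] [0.8501 0.2052 0.3549]
top 1014 [0.7156 0.1156 0.2064] [0.8496 0.2025 0.3579]
```

View pics/crop_s.png

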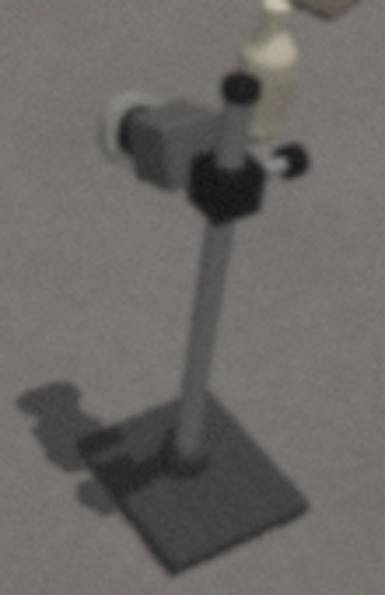

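Run:
```python
import pickle,numpy as np,cv2
from h import *
from bench import eyes,ctrl
np.set_printoptions(precision=4,suppress=True)
d=pickle.load(open("d0.pkl","rb"))
r=eyes.read_camera("wrist"); print(r["fov_y"],r["cx"],r["cy"],r["mount"]); cv2.imwrite("pics/w0.png",r["img"][:,:,::-1])
for n,b in (("scene",(340,150,90,160)),("top",(265,80,65,80))):
    X=cloud(d[n]);x,y,w,h=b;S=X[y:y+h,x:x+w].reshape(-1,3)
    C=d[n]["img"][y:y+h,x:x+w].reshape(-1,3).astype(float)
    m=(S[:,2]>.008)&(S[:,2]<.025)&(S[:,0]>.7);print(n,"base",m.sum(),cv2.minAreaRect(S[m][:,:2].astype(np.float32)*1000))
    m=(S[:,2]>.05)&(S[:,2]<.22)&(S[:,0]>.8);print("post",m.sum(),np.median(S[m],0),S[m].min(0),S[m].max(0))
    for zl in ((.33,.36),(.30,.33),(.27,.30),(.24,.27),(.21,.24)):
        m=(S[:,2]>zl[0])&(S[:,2]<=zl[1]); 
        if m.sum(): print(zl,m.sum(),S[m].min(0),S[m].max(0))
    # head: profile along x
    for xl in np.arange(.70,.86,.01):
        m=(S[:,2]>.18)&(S[:,0]>xl)&(S[:,0]<=xl+.01)
        if m.sum()>2: print("x%.2f"%xl,m.sum(),"y",S[m][:,1].min(),S[m][:,1].max(),"z",S[m][:,2].min(),S[m][:,2].max(),"lum",C[m].mean())
```

```text
70.9207326530114 315.65202932455026 200.27562855533068 [[ 0.0007 -0.2691  0.9631 -0.1421]
 [ 1.      0.0004 -0.0006  0.001 ]
 [-0.0003  0.9631  0.2691 -0.0668]
 [ 0.      0.      0.      1.    ]]
scene base 1677 ((840.580322265625, 147.9332275390625), (132.64488220214844, 121.31717681884766), 2.700364351272583)
post 382 [0.8363 0.1425 0.1418] [0.8239 0.1379 0.0509] [0.841  0.1558 0.2186]
(0.33, 0.36) 138 [0.8183 0.1352 0.3301] [0.8426 0.1594 0.3549]
(0.3, 0.33) 105 [0.7846 0.1375 0.3001] [0.8407 0.1649 0.3296]
(0.27, 0.3) 852 [0.7129 0.1207 0.27  ] [0.8501 0.2052 0.2998]
(0.24, 0.27) 321 [0.7171 0.1165 0.2402] [0.8488 0.1942 0.2699]
(0.21, 0.24) 84 [0.7358 0.1237 0.2113] [0.8402 0.1543 0.2394]
x0.71 11 y 0.11992796878091055 0.1442676759415936 z 0.26179290587590137 0.2770589246047146 lum 122.54545454545455
x0.72 88 y 0.11645868912985312 0.16524495663960656 z 0.24456002037073846 0.28028080092706725 lum 113.82575757575758
x0.73 68 y 0.11690022113614103 0.14904849010341684 z 0.2385443105242928 0.274124323622559 lum 85.58333333333333
x0.74 28 y 0.12313043619626242 0.13461748353441255 z 0.
[... 2470 characters left out ...]
104.48290598290598
x0.78 78 y 0.12073050747877492 0.16509087476104467 z 0.29029103643097315 0.3041755762176424 lum 106.02991452991454
x0.79 16 y 0.12113050877869475 0.16308849210433682 z 0.2902402963664896 0.3002629850776277 lum 83.39583333333333
x0.81 98 y 0.12753524712260883 0.20233467322370505 z 0.25984050136185227 0.3493960027282627 lum 39.666666666666664
x0.82 201 y 0.127769467736807 0.20244562572318717 z 0.20639156980555448 0.357856230749183 lum 64.98009950248756
x0.83 101 y 0.12912042970421742 0.20248106921031436 z 0.2769335282210967 0.357349687151229 lum 60.382838283828384
x0.84 31 y 0.1294492816989823 0.16491441067150847 z 0.2876498149391276 0.35445131884872194 lum 53.72043010752688
```

View pics/w0.png

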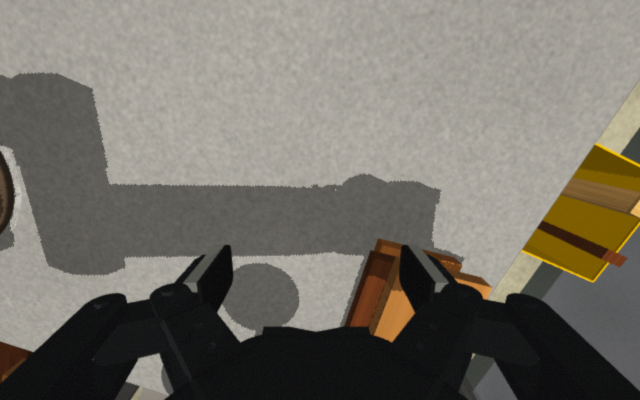

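Run:
```python
import numpy as np
from scipy.spatial.transform import Rotation as R
np.set_printoptions(precision=4,suppress=True)
from bench import ctrl
o=ctrl.get_obs(); q=o["ee_rot"]; M=R.from_quat(q,scalar_first=True).as_matrix(); print(M)
for s in (1,-1):
    y=s*np.array([np.cos(.1),np.sin(.1),0]);x=np.array([0,0,-1.]);T=np.stack([x,y,np.cross(x,y)],1)
    print(s,R.from_matrix(M.T@T).as_rotvec())
```

```text
[[-0.0005  0.4002 -0.9164]
 [ 0.0011 -0.9164 -0.4002]
 [-1.     -0.0012 -0.    ]]
1 [-1.259  -0.0008  0.0011]
-1 [1.8826 0.0012 0.0009]
```

```bash
cat > plan.py <<'E'
import numpy as np
from scipy.spatial.transform import Rotation as R, Slerp
np.set_printoptions(precision=4,suppress=True)
def pose():
    from bench import ctrl
    o=ctrl.get_obs(); return np.array(o["tool_pos"]),R.from_quat(o["ee_rot"],scalar_first=True),o
def plan(p,q,p1,q1,n,g,rd=(2,0)):
    """rows for straight move, simulated with pre-row axes"""
    s=Slerp([0,1],R.concatenate([q,q1])); p0=p.copy(); rows=[]
    for i in range(1,n+1):
        t=i/n
        pt=p0+(p1-p0)*t; qt=s(t)
        dr=np.round((q.inv()*qt).as_rotvec(),rd[0]); ds=np.round(q.inv().apply((pt-p)*1000),rd[1])
        p=p+q.apply(ds/1000); q=q*R.from_rotvec(dr); rows.append([*dr,*ds,g])
        assert abs(ds).max()<=50 and np.linalg.norm(ds)<=50.5 and np.linalg.norm(dr)<.1505,(ds,dr)
    for r in rows: print(", ".join("%g"%(v+0) for v in r)+",")
    print("->",p,q.as_matrix().ravel())
    return p,q
def frame(x,y):
    x=x/np.linalg.norm(x); y=y-x*(x@y); y/=np.linalg.norm(y)
    return R.from_matrix(np.stack([x,y,np.cross(x,y)],1))
E
python3 - <<'E'
from plan import *
p,q,o=pose()
a=np.radians(80)
q1=frame(np.array([np.sin(a),0,-np.cos(a)]),np.array([np.cos(a),0,np.sin(a)]))
plan(p,q,np.array([.59,.075,.28]),q1,18,0)
E
```

```text
-0.05, 0.04, 0.07, -3, -20, -32, 0,
-0.06, 0.05, 0.07, -2, -18, -32, 0,
-0.05, 0.04, 0.06, -3, -16, -34, 0,
-0.05, 0.05, 0.07, -1, -14, -35, 0,
-0.06, 0.04, 0.07, -1, -12, -36, 0,
-0.05, 0.05, 0.07, -1, -10, -36, 0,
-0.05, 0.04, 0.07, 1, -8, -36, 0,
-0.06, 0.05, 0.07, 2, -7, -37, 0,
-0.05, 0.04, 0.06, 3, -4, -37, 0,
-0.05, 0.04, 0.07, 5, -3, -37, 0,
-0.05, 0.05, 0.07, 6, -1, -37, 0,
-0.06, 0.04, 0.07, 8, 0, -37, 0,
-0.05, 0.05, 0.07, 9, 2, -36, 0,
-0.05, 0.04, 0.07, 11, 3, -36, 0,
-0.06, 0.05, 0.06, 13, 3, -35, 0,
-0.05, 0.04, 0.07, 15, 5, -34, 0,
-0.05, 0.05, 0.07, 16, 6, -33, 0,
-0.06, 0.04, 0.07, 19, 6, -32, 0,
-> [0.5901 0.0745 0.2803] [ 0.9851  0.1719 -0.0011 -0.0017  0.0037 -1.     -0.1719  0.9851  0.0039]
```

Request:
move_arm(deltas=[-0.05,0.04,0.07,-3,-20,-32,0,-0.06,0.05,0.07,-2,-18,-32,0,-0.05,0.04,0.06,-3,-16,-34,0,-0.05,0.05,0.07,-1,-14,-35,0,-0.06,0.04,0.07,-1,-12,-36,0,-0.05,0.05,0.07,-1,-10,-36,0,-0.05,0.04,0.07,1,-8,-36,0,-0.06,0.05,0.07,2,-7,-37,0,-0.05,0.04,0.06,3,-4,-37,0,-0.05,0.04,0.07,5,-3,-37,0])

```text
clock: 1.15
tool_pos: [0.4211, -0.1714, 0.2588]
ee_rot: [0.501, 0.77, 0.107, -0.38]
contact_force: [1.3, -0.7, -0.3]
finger_gap: 0.0853
```

Run:
```python
from plan import *
p,q,o=pose()
print(p,o["joint_positions"],o["clock"])
a=np.radians(80)
q1=frame(np.array([np.sin(a),0,-np.cos(a)]),np.array([np.cos(a),0,np.sin(a)]))
plan(p,q,np.array([.59,.075,.28]),q1,8,0)
```

```text
[ 0.4211 -0.1714  0.2588] [-0.459  -0.6495 -0.8233  0.5984  0.1117  1.7573] 1.15
-0.05, 0.05, 0.07, 6, -1, -37, 0,
-0.06, 0.04, 0.07, 8, 0, -37, 0,
-0.05, 0.05, 0.06, 9, 1, -36, 0,
-0.05, 0.04, 0.07, 11, 3, -35, 0,
-0.06, 0.05, 0.07, 13, 4, -35, 0,
-0.05, 0.04, 0.07, 15, 5, -34, 0,
-0.05, 0.05, 0.07, 17, 5, -33, 0,
-0.05, 0.04, 0.06, 19, 6, -32, 0,
-> [0.5903 0.0748 0.28  ] [ 0.9842  0.1768 -0.0015 -0.0007 -0.0047 -1.     -0.1768  0.9842 -0.0045]
```

Request:
move_arm(deltas=[-0.05,0.05,0.07,6,-1,-37,0,-0.06,0.04,0.07,8,0,-37,0,-0.05,0.05,0.06,9,1,-36,0,-0.05,0.04,0.07,11,3,-35,0,-0.06,0.05,0.07,13,4,-35,0,-0.05,0.04,0.07,15,5,-34,0,-0.05,0.05,0.07,17,5,-33,0,-0.05,0.04,0.06,19,6,-32,0,0,0,0,0,0,0,0,0,0,0,0,0,0,0])

```text
clock: 2.15
tool_pos: [0.5901, 0.074, 0.2762]
ee_rot: [0.702, 0.706, 0.065, -0.066]
contact_force: [0.9, -0.8, -0.5]
finger_gap: 0.0854
```

Run:
```python
from plan import *
import cv2,pickle
from bench import eyes
p,q,o=pose()
r=eyes.read_camera("wrist")
print(p,q.as_matrix(),o["joint_positions"],o["joint_velocities"])
cv2.imwrite("pics/w1.png",r["img"][:,:,::-1]); r["p"]=p;r["q"]=q.as_matrix();pickle.dump(r,open("w1.pkl","wb"))
```

```text
[0.5901 0.074  0.2762] [[ 0.9826  0.1857 -0.0018]
 [-0.0007 -0.0055 -1.    ]
 [-0.1857  0.9826 -0.0053]] [ 0.2428 -0.3926 -1.2102 -0.6252 -0.2393  1.6223] [-0.023  -0.0527  0.011   0.0288  0.0006  0.0007]
```

View pics/w1.png

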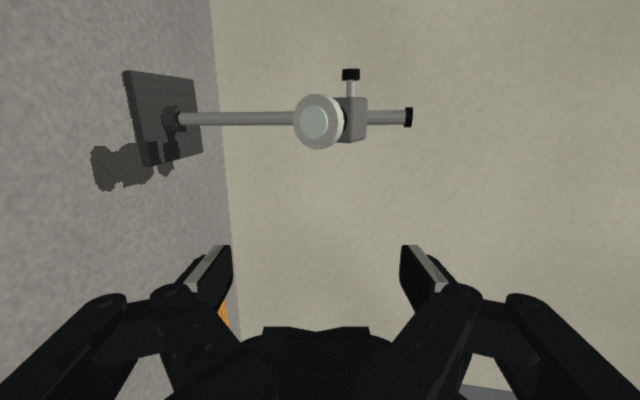

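The wrist view shows the lens ring face-on at about (319,121), with the post lying horizontally in the picture at rows 111-125. I'll fit the ring's plane and circle, and the post.

```bash
cat > ring.py <<'E'
from plan import *
import cv2,pickle
def wcloud(r):
    h,w=r["z_map"].shape; f=h/2/np.tan(np.radians(r["fov_y"])/2)
    u,v=np.meshgrid(np.arange(w),np.arange(h)); z=r["z_map"].astype(float)
    P=np.stack([(u-r["cx"])/f*z,(v-r["cy"])/f*z,z,np.ones_like(z)],-1)@r["mount"].T
    X=P[...,:3]@r["q"].T+r["p"]; X[z<=0]=np.nan
    return X
E
python3 - <<'E'
from ring import *
r=pickle.load(open("w1.pkl","rb")); X=wcloud(r); z=r["z_map"]
reg=np.zeros(z.shape,bool); reg[90:152,288:350]=1
# ring/glass: nearest layer
print(np.round(z[121,285:372:3],3)); print(np.round(z[90:155:3,319],3))
print(r["img"][121,285:372:3].mean(1).round())
m=reg&(z>0)&(X[...,0]<.735)
P=X[m]; 
for _ in range(6):
    c=P.mean(0); n=np.linalg.svd(P-c)[2][2]; d=abs((P-c)@n); P=P[d<max(.002,2.0*d.std())]
n*=np.sign(n[0]); print("plane",len(P),c,n,"rms",((P-c)@n).std(),"pitch",np.arcsin(n[2]),"yaw",np.arctan2(n[1],n[0]))
e1=np.cross([0,0,1],n);e1/=np.linalg.norm(e1);e2=np.cross(n,e1)
uv=np.stack([(P-c)@e1,(P-c)@e2],1)
cc,rad=cv2.minEnclosingCircle((uv*1000).astype(np.float32)); print("circ",cc,rad, c+e1*cc[0]/1000+e2*cc[1]/1000)
# glass layer distance off plane
D=(X-c)@n; rr=np.hypot((X-c)@e1,(X-c)@e2)
for a,b in ((0,.008),(.008,.014),(.014,.017),(.017,.02),(.02,.024),(.024,.027)):
    k=reg&(rr>a)&(rr<b)&(abs(D)<.02); print(a,b,k.sum(),np.median(D[k]) if k.any() else None, r["img"][k].mean() if k.any() else None)
# post
k=(X[...,0]>.79)&(X[...,0]<.86)&(X[...,2]>.05)&(X[...,2]<.21)&(abs(X[...,1]-.145)<.03)
Q=X[k]; print("post",len(Q),np.median(Q,0),Q[:,1].min(),Q[:,1].max())
E
```

```text
[0.372 0.37  0.371 0.28  0.279 0.273 0.27  0.269 0.    0.266 0.264 0.263
 0.261 0.26  0.26  0.259 0.256 0.256 0.257 0.262 0.283 0.287 0.287 0.289
 0.296 0.303 0.31  0.317 0.353]
[1.612 1.621 0.257 0.258 0.259 0.26  0.259 0.258 0.259 0.261 0.262 0.262
 0.263 0.265 0.266 0.265 0.272 0.27  0.271 0.273 1.698 1.709]
[101. 102. 103. 119. 118. 131. 134. 135. 135. 134. 134. 134. 136. 134.
 169. 118. 117. 115. 186. 188.  25.  63.  91. 112. 108. 106. 107. 104.
  99.]
plane 1290 [0.7209 0.1415 0.2527] [0.9357 0.0419 0.3502] rms 0.0007207219248654919 pitch 0.3577849056523683 yaw 0.0447153037324332
circ (-1.269030213356018, -3.47092866897583) 25.812824249267578 [0.7222 0.1403 0.2495]
0 0.008 203 -0.002833306820368171 134.29885057471265
0.008 0.014 459 -0.0024932397727637735 135.82135076252723
0.014 0.017 282 -0.00043423691111841244 123.30614657210401
0.017 0.02 307 -4.0487288543218534e-05 118.70901194353964
0.02 0.024 689 0.000619605377593113 137.12772133526852
0.024 0.027 223 0.000512496078052991 119.07025411061285
post 1411 [0.8219 0.1454 0.129 ] 0.13663089200860656 0.1547135205621783
```

Run:
```python
from ring import *
from h import cloud
from scipy.optimize import least_squares
r=pickle.load(open("w1.pkl","rb")); X=wcloud(r); z=r["z_map"]
reg=np.zeros(z.shape,bool); reg[85:157,280:356]=1
c=np.array([.7222,.1403,.2495]); n=np.array([.9357,.0419,.3502])
for it in range(8):
    e1=np.cross([0,0,1],n);e1/=np.linalg.norm(e1);e2=np.cross(n,e1)
    D=(X-c)@n; rr=np.hypot((X-c)@e1,(X-c)@e2)
    k=reg&(rr>.0185)&(rr<.0265)&(abs(D)<.0025)
    P=X[k]; m=P.mean(0); n=np.linalg.svd(P-m)[2][2]; n*=np.sign(n[0])
    c=c+n*((m-c)@n)
    D=(X-c)@n
    disc=reg&(abs(D)<.004)
    uv=np.stack([(X[disc]-c)@e1,(X[disc]-c)@e2],1)
    # outer edge: per-angle max radius
    th=np.arctan2(uv[:,1],uv[:,0]); ra=np.hypot(*uv.T); B=[]
    for a in np.arange(-np.pi,np.pi,.175):
        s=(th>=a)&(th<a+.175)&(ra<.030)
        if s.any(): i=np.where(s)[0][ra[s].argmax()]; B.append(uv[i])
    B=np.array(B); s=least_squares(lambda v:np.hypot(B[:,0]-v[0],B[:,1]-v[1])-v[2],[0,0,.026],loss="soft_l1",f_scale=.0005)
    c=c+e1*s.x[0]+e2*s.x[1]
print("ring",len(P),c,n,"R",s.x[2],"pitch",np.arcsin(n[2]),"yaw",np.arctan2(n[1],n[0]),"rms",((P-m)@n).std())
e1=np.cross([0,0,1],n);e1/=np.linalg.norm(e1);e2=np.cross(n,e1)
D=(X-c)@n; rr=np.hypot((X-c)@e1,(X-c)@e2)
for a,b in ((0,.008),(.008,.012),(.012,.014),(.014,.017),(.017,.02),(.02,.024),(.024,.027)):
    k=reg&(rr>a)&(rr<b)&(abs(D)<.02); print(a,b,k.sum(),np.median(D[k]),r["img"][k].mean())
# glass centroid (bluish-darker disc) 
k=reg&(rr<.011); G=X[k&(abs(D)<.01)]; m=G.mean(0); gn=np.linalg.svd(G-m)[2][2]; gn*=np.sign(gn[0]); print("glass plane",m,gn,np.arcsin(gn[2]),np.arctan2(gn[1],gn[0]))
# box top from top & scene
d=pickle.load(open("d0.pkl","rb"))
for nm in ("top","scene"):
    Y=cloud(d[nm]).reshape(-1,3); k=(Y[:,0]>.757)&(Y[:,0]<.793)&(abs(Y[:,1]-.143)<.017)&(Y[:,2]>.27)&(Y[:,2]<.31); T=Y[k]
    for _ in range(5):
        m=T.mean(0); tn=np.linalg.svd(T-m)[2][2]; dd=abs((T-m)@tn); T=T[dd<max(.0025,2*dd.std())]
    tn*=np.sign(tn[2]); print(nm,len(T),m,tn,"pitch",np.arctan2(-tn[0],tn[2]))
    k=(Y[:,0]>.80)&(Y[:,0]<.86)&(Y[:,2]>.05)&(Y[:,2]<.24)&(abs(Y[:,1]-.147)<.03)
g=c  # check: pivot & post from lens
```

```text
ring 996 [0.7225 0.1404 0.2495] [0.9336 0.0434 0.3556] R 0.025693516770825476 pitch 0.36351650678806546 yaw 0.046402529651480035 rms 0.0006819867075307555
0 0.008 194 -0.003049959309941252 134.37972508591065
0.008 0.012 250 -0.0030745490417435884 134.196
0.012 0.014 151 -0.003064076030915062 134.54525386313466
0.014 0.017 283 -0.0008165459815743614 132.25088339222614
0.017 0.02 334 -0.0001448240841038286 117.11576846307385
0.02 0.024 527 -6.5772133447663e-05 116.70082226438963
0.024 0.027 514 0.001133679699200699 145.8923476005188
glass plane [0.7195 0.1403 0.2486] [0.9331 0.0427 0.357 ] 0.3651076784915925 0.0457633514623558
top 131 [0.7733 0.1429 0.2936] [-0.3533  0.0026  0.9355] pitch 0.3610653721212011
scene 74 [0.7756 0.1423 0.2946] [-0.2203 -0.005   0.9754] pitch 0.22214745020470905
```

Run:
```python
from plan import *
p,q,o=pose()
q1=frame(np.array([0,0,-1.]),np.array([np.cos(.1),np.sin(.1),0]))
plan(p,q,np.array([.5333,-.1412,.24]),q1,12,0)
```

```text
-0.01, 0.01, -0.12, -4, -4, 18, 0,
0, 0, -0.11, -4, -4, 18, 0,
-0.01, 0.01, -0.12, -3, -5, 18, 0,
-0.01, 0, -0.11, -3, -6, 17, 0,
-0.01, 0.01, -0.12, -2, -5, 18, 0,
0, 0, -0.11, -1, -7, 18, 0,
-0.01, 0.01, -0.12, -1, -6, 17, 0,
-0.01, 0, -0.11, -1, -7, 18, 0,
-0.01, 0.01, -0.12, 1, -7, 17, 0,
0, 0.01, -0.11, 1, -6, 18, 0,
-0.01, 0, -0.12, 2, -7, 17, 0,
-0.01, 0.01, -0.12, 2, -7, 18, 0,
-> [ 0.5333 -0.1417  0.24  ] [-0.0053  0.9948  0.1013  0.0039  0.1014 -0.9948 -1.     -0.0048 -0.0044]
```

Request:
move_arm(deltas=[-0.01,0.01,-0.12,-4,-4,18,0,0,0,-0.11,-4,-4,18,0,-0.01,0.01,-0.12,-3,-5,18,0,-0.01,0,-0.11,-3,-6,17,0,-0.01,0.01,-0.12,-2,-5,18,0,0,0,-0.11,-1,-7,18,0,-0.01,0.01,-0.12,-1,-6,17,0,-0.01,0,-0.11,-1,-7,18,0,-0.01,0.01,-0.12,1,-7,17,0,0,0.01,-0.11,1,-6,18,0,-0.01,0,-0.12,2,-7,17,0,-0.01,0.01,-0.12,2,-7,18,0])

```text
clock: 3.4
tool_pos: [0.5362, -0.1375, 0.2433]
ee_rot: [0.531, 0.483, 0.516, -0.467]
contact_force: [0.4, 0.9, 0.8]
finger_gap: 0.0851
```

Request:
move_arm(deltas=[0,0,0,0,0,0,0,0,0,0,0,0,0,0])

```text
clock: 3.6
tool_pos: [0.5375, -0.1367, 0.2405]
ee_rot: [0.531, 0.484, 0.516, -0.466]
contact_force: [0.0, 0.3, -0.4]
finger_gap: 0.0856
```

Run:
```python
from ring import *
from bench import eyes
p,q,o=pose()
r=eyes.read_camera("wrist"); r["p"]=p;r["q"]=q.as_matrix();pickle.dump(r,open("w2.pkl","wb"))
cv2.imwrite("pics/w2.png",r["img"][:,:,::-1])
print(o["clock"],p,r["q"],o["joint_positions"])
X=wcloud(r); S=X.reshape(-1,3)
k=(S[:,2]>.10)&(S[:,2]<.18)&(abs(S[:,0]-.533)<.04)&(abs(S[:,1]+.141)<.04)
B=S[k]; print(len(B),B.min(0),B.max(0),np.median(B,0))
for a in np.arange(.1,.18,.01):
    T=B[(B[:,2]>a)&(B[:,2]<=a+.01)]
    if len(T): print(round(a,2),len(T),T.min(0),T.max(0))
q1=frame(np.array([0,0,-1.]),np.array([np.cos(.1),np.sin(.1),0]))
plan(p,q,np.array([.5333,-.1412,.122]),q1,6,0)
```

```text
3.6 [ 0.5375 -0.1367  0.2405] [[ 0.0336  0.9947  0.0969]
 [ 0.0043  0.0968 -0.9953]
 [-0.9994  0.0338 -0.001 ]] [-0.2559  0.1561  0.0152  1.3985  0.0127  1.2181]
927 [ 0.5228 -0.1621  0.1013] [ 0.5399 -0.1222  0.1707] [ 0.531  -0.1337  0.1656]
0.1 28 [ 0.523  -0.1238  0.1013] [ 0.536  -0.1223  0.1089]
0.11 29 [ 0.5232 -0.1238  0.1113] [ 0.5367 -0.1224  0.119 ]
0.12 30 [ 0.5235 -0.1238  0.1221] [ 0.5365 -0.1222  0.1291]
0.13 32 [ 0.5228 -0.1239  0.1304] [ 0.5364 -0.1223  0.1397]
0.14 46 [ 0.523  -0.1238  0.1402] [ 0.5361 -0.1224  0.1492]
0.15 108 [ 0.5233 -0.1621  0.1505] [ 0.5367 -0.1225  0.1599]
0.16 627 [ 0.5238 -0.1597  0.1601] [ 0.5399 -0.1248  0.17  ]
0.17 27 [ 0.5257 -0.1478  0.17  ] [ 0.5382 -0.1381  0.1707]
0, 0, -0.01, 20, -1, 1, 0,
0, 0, 0, 19, -2, 0, 0,
0, 0, -0.01, 20, -1, 1, 0,
0, 0, 0, 20, -1, 1, 0,
0, 0, -0.01, 20, -1, 0, 0,
0, 0, 0, 19, -1, 1, 0,
-> [ 0.5331 -0.1411  0.1224] [ 0.0037  0.9953  0.0969  0.0014  0.0969 -0.9953 -1.      0.0038 -0.001 ]
```

View pics/w2.png

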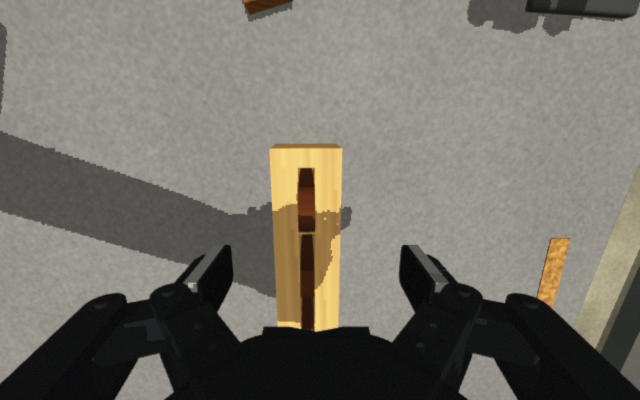

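The blank stands centred between the open jaws (columns 299-315). Its centre reads (0.532, -0.142), which agrees with the other views, so I'm descending.

Request:
move_arm(deltas=[0,0,-0.01,20,-2,1,0,0,0,-0.01,19,-2,1,0,0,0,-0.01,20,-1,1,0,0,0,0,20,-1,1,0,0,0,0,20,-1,1,0,0,0,0,19,-1,1,0,0,0,0,0,0,0,0,0,0,0,0,0,0,0])

```text
clock: 4.45
tool_pos: [0.5312, -0.1421, 0.1238]
ee_rot: [0.525, 0.476, 0.523, -0.473]
contact_force: [0.6, -0.3, 0.5]
finger_gap: 0.0855
```

Run:
```python
from plan import *
p,q,o=pose(); print(p,q.as_matrix(),o["contact_force"])
q1=frame(np.array([0,0,-1.]),np.array([np.cos(.1),np.sin(.1),0]))
plan(p,q,np.array([.5325,-.1417,.122]),q1,1,0,(3,1))
```

```text
[ 0.5312 -0.1421  0.1238] [[ 0.0055  0.9951  0.0991]
 [ 0.0006  0.0991 -0.9951]
 [-1.      0.0055 -0.    ]] [ 0.6092 -0.293   0.4936]
-0.001, 0, -0.005, 1.8, 1.3, -0.3, 0,
-> [ 0.5325 -0.1417  0.122 ] [ 0.0005  0.995   0.1001  0.0001  0.1001 -0.995  -1.      0.0005 -0.    ]
```

Request:
move_arm(deltas=[0,0,-0.005,2,1,0,0,0,0,0,0,0,0,0.6,0,0,0,0,0,0,1,0,0,0,0,0,0,1,0,0,0,0,0,0,1,0,0,0,0,0,0,1,0,0,0,0,0,0,1,0,0,0,0,0,0,1], squeeze=45)

```text
clock: 5.25
tool_pos: [0.5329, -0.1424, 0.1198]
ee_rot: [0.523, 0.474, 0.525, -0.475]
contact_force: [0.5, -0.3, 1.3]
finger_gap: 0.0134
```

Request:
move_arm(deltas=[0,0,0,-6,0,0,1,0,0,0,-12,0,0,1,0,0,0,-14,0,0,1,0,0,0,-14,0,0,1,0,0,0,-14,0,0,1,0,0,0,-14,0,0,1,0,0,0,-14,0,0,1,0,0,0,-14,0,0,1,0,0,0,-12,0,0,1,0,0,0,-6,0,0,1,0,0,0,0,0,0,1])

```text
clock: 6.35
tool_pos: [0.5335, -0.1426, 0.2409]
ee_rot: [0.524, 0.474, 0.524, -0.475]
contact_force: [-0.1, -0.4, -1.0]
finger_gap: 0.0133
```

Run:
```python
from ring import *
from h import cloud
from bench import eyes
p,q,o=pose(); print(p,q.as_matrix(),o["contact_force"],o["finger_gap"],o["clock"])
d={n:eyes.read_camera(n) for n in ("scene","top")}
w=eyes.read_camera("wrist"); w["p"]=p;w["q"]=q.as_matrix();d["wrist"]=w;pickle.dump(d,open("d3.pkl","wb"))
for n in d: cv2.imwrite(f"pics/{n}3.png",d[n]["img"][:,:,::-1])
s=d["scene"]["img"][130:290,150:290,::-1]; cv2.imwrite("pics/s3c.png",cv2.resize(s,None,fx=3.5,fy=3.5))
```

```text
[ 0.5335 -0.1426  0.2409] [[-0.0008  0.9951  0.0991]
 [ 0.0002  0.0991 -0.9951]
 [-1.     -0.0008 -0.0003]] [-0.0957 -0.4132 -1.02  ] 0.013294698990658086 6.35
```

View pics/s3c.png

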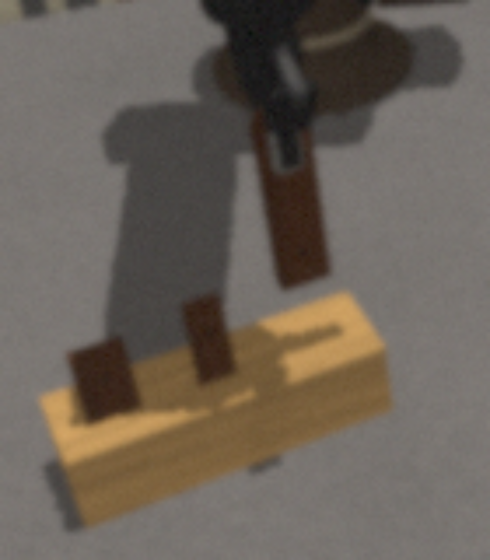

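View pics/wrist3.png

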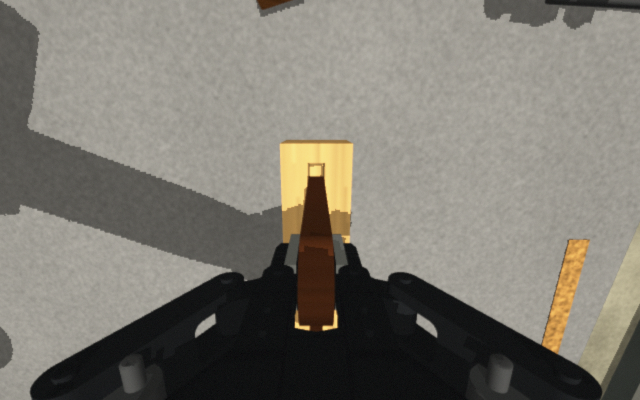

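Run:
```python
from ring import *
from h import cloud
d=pickle.load(open("d3.pkl","rb")); w=d["wrist"]; p,q=w["p"],w["q"]
for n in ("wrist","scene","top"):
    X=wcloud(w) if n=="wrist" else cloud(d[n])
    T=(X.reshape(-1,3)-p)@q
    C=d[n]["img"].reshape(-1,3).astype(float)
    k=(abs(T[:,1])<.02)&(abs(T[:,2])<.035)&(T[:,0]>-.06)&(T[:,0]<.13)&(C[:,0]>1.35*C[:,2])&(C[:,0]<130)
    B=T[k]; print(n,len(B),B.min(0),B.max(0))
    for a in np.arange(-.06,.13,.02):
        S=B[(B[:,0]>=a)&(B[:,0]<a+.02)]
        if len(S)>4: print(round(a,2),len(S),"x",S[:,0].min().round(4),S[:,0].max().round(4),"y",S[:,1].min().round(4),S[:,1].max().round(4),np.median(S[:,1]).round(4),"z",S[:,2].min().round(4),S[:,2].max().round(4),np.median(S[:,2]).round(4))
```

```text
wrist 4772 [-0.0513 -0.0183 -0.0202] [0.1109 0.0164 0.0145]
-0.06 2627 x -0.0513 -0.04 y -0.0098 0.008 -0.0013 z -0.0177 0.0145 -0.0056
-0.04 944 x -0.04 -0.02 y -0.0096 0.0074 -0.0009 z -0.0202 0.0125 -0.0188
-0.02 423 x -0.02 -0.0 y -0.0183 0.0164 -0.0013 z -0.0201 -0.005 -0.0195
0.0 259 x 0.0001 0.0199 y -0.008 0.0058 -0.0008 z -0.02 -0.019 -0.0195
0.02 177 x 0.02 0.0394 y -0.008 0.0057 -0.0008 z -0.0199 -0.019 -0.0195
0.04 136 x 0.0403 0.0596 y -0.008 0.0056 -0.0015 z -0.0197 -0.0191 -0.0194
0.06 101 x 0.0606 0.0799 y -0.0076 0.0057 -0.0007 z -0.0198 -0.019 -0.0194
0.08 67 x 0.0802 0.0967 y -0.0076 0.0058 -0.0007 z -0.0198 -0.0191 -0.0194
0.1 38 x 0.1003 0.1109 y -0.008 0.0057 -0.0007 z -0.0197 -0.0191 -0.0194
scene 580 [-0.0551 -0.0078 -0.0205] [0.1082 0.016  0.0189]
-0.06 21 x -0.0551 -0.0401 y -0.0078 0.0107 0.0008 z 0.0083 0.018 0.012
-0.04 36 x -0.0397 -0.0206 y -0.0037 0.016 0.0062 z -0.0205 0.0186 0.0147
-0.02 41 x -0.0196 -0.0002 y -0.0034 0.0138 0.006 z -0.0194 0.0187 0.0125
0.0 95 x 0.0002 0.02 y 0.0028 0.0102 0.0061 z -0.0203 0.0189 0.0004
0.02 95 x 0.0201 0.0398 y -0.
[... 261 characters left out ...]
0.1082 y 0.0034 0.009 0.0063 z -0.0172 0.0182 -0.0005
top 104 [-0.0404 -0.0194 -0.0208] [0.1137 0.0065 0.0113]
-0.04 15 x -0.0395 -0.021 y -0.0194 0.0065 -0.0019 z -0.0208 -0.0027 -0.0193
-0.02 16 x -0.0195 -0.0007 y -0.0186 0.0061 -0.0054 z -0.0202 -0.0043 -0.0189
0.0 9 x 0.0024 0.0182 y -0.0061 0.0056 -0.0032 z -0.0203 -0.0145 -0.0198
0.02 13 x 0.0219 0.0389 y -0.0064 0.0056 -0.0057 z -0.0203 -0.0062 -0.017
0.04 12 x 0.0423 0.059 y -0.0068 0.0058 -0.0058 z -0.02 -0.0028 -0.0177
0.06 15 x 0.0609 0.0778 y -0.0061 0.0056 -0.0055 z -0.0203 0.0068 -0.0193
0.08 15 x 0.0809 0.0982 y -0.0063 0.0048 -0.006 z -0.0203 0.0113 -0.0099
0.1 8 x 0.101 0.1137 y -0.006 0.003 -0.0046 z -0.0198 0.0004 -0.0139
```

Run:
```python
from ring import *
from h import cloud
d=pickle.load(open("d0.pkl","rb")); d3=pickle.load(open("d3.pkl","rb"))
c=np.array([.7225,.1404,.2495]); pi,ya=.364,.046
n=np.array([np.cos(pi)*np.cos(ya),np.cos(pi)*np.sin(ya),np.sin(pi)])
e1=np.cross([0,0,1],n);e1/=np.linalg.norm(e1);e2=np.cross(n,e1)
for nm in ("top","scene"):
  for dd in (d,d3):
    X=cloud(dd[nm]).reshape(-1,3)-c; C=dd[nm]["img"].reshape(-1,3).mean(1)
    a,u,v=X@n,X@e1,X@e2; rr=np.hypot(u,v)
    k=(rr<.035)&(a>-.01)&(a<.1)
    print(nm,k.sum(),end=" ")
    for lo in np.arange(-.008,.02,.004):
        s=k&(a>=lo)&(a<lo+.004)
        if s.sum(): print("[%.0f:%d n r%.1f u%.1f..%.1f v%.1f lum%.0f]"%(lo*1e3,s.sum(),np.percentile(rr[s],90)*1e3,u[s].min()*1e3,u[s].max()*1e3,np.percentile(v[s],95)*1e3,C[s].mean()),end=" ")
    s=k&(a>.045)&(a<.08)&(v>.005)&(abs(u)<.015); print("box top v med %.2f n%d"%(np.median(v[s])*1e3,s.sum()))
X=wcloud(pickle.load(open("w1.pkl","rb"))).reshape(-1,3)-c
a,u,v=X@n,X@e1,X@e2; s=(a>-.01)&(a<.1)&(np.hypot(u,v)<.04)
s2=s&(a>.035)&(a<.09); print("wrist box v max",np.percentile(v[s2],[50,90,99])*1e3,"u",np.percentile(u[s2],[1,99])*1e3,s2.sum())
```

```text
top 626 [0:16 n r26.7 u-22.3..17.8 v25.8 lum128] [4:38 n r27.8 u-24.7..26.0 v27.8 lum141] [8:29 n r28.2 u-25.1..25.7 v27.5 lum135] [12:38 n r27.5 u-25.1..25.3 v25.0 lum122] [16:29 n r21.4 u-17.5..17.8 v21.9 lum45] box top v med 22.99 n172
top 628 [0:16 n r26.2 u-22.3..17.6 v25.1 lum136] [4:39 n r28.4 u-24.8..25.9 v26.5 lum148] [8:28 n r27.5 u-25.0..25.6 v28.0 lum145] [12:39 n r26.2 u-25.0..25.6 v27.0 lum129] [16:28 n r20.1 u-17.5..17.8 v20.4 lum49] box top v med 23.28 n173
scene 704 [-4:2 n r25.2 u-21.8..-3.2 v23.9 lum111] [0:11 n r25.7 u-22.4..1.6 v25.6 lum108] [4:21 n r27.5 u-24.1..11.2 v27.2 lum112] [8:45 n r27.2 u-23.2..24.6 v26.7 lum110] [12:82 n r25.6 u-23.8..21.5 v24.9 lum104] [16:19 n r19.7 u-21.0..8.1 v18.8 lum61] box top v med 23.51 n118
scene 703 [-4:2 n r23.7 u-21.8..-12.5 v19.2 lum109] [0:12 n r26.7 u-22.9..1.6 v26.5 lum112] [4:22 n r27.3 u-24.1..4.3 v27.1 lum114] [8:47 n r27.0 u-23.6..25.3 v26.6 lum113] [12:75 n r26.1 u-23.7..18.8 v26.1 lum107] [16:20 n r19.5 u-17.4..8.6 v18.8 lum62] box top v med 23.99 n110
wrist box v max [22.5699 23.1454 23.5765] u [-22.1767  22.8127] 895
```

```bash
cat > tgt.py <<'E'
from plan import *
pi,ya=.364,.046
n=np.array([np.cos(pi)*np.cos(ya),np.cos(pi)*np.sin(ya),np.sin(pi)])
e1=np.cross([0,0,1],n);e1/=np.linalg.norm(e1);e2=np.cross(n,e1)
G=np.array([.7197,.1403,.2484])+.0005*e2
V=G-.12*n
qt=frame(-e2,n)
mid=np.array([.030,-.0005,0])
pt=V-qt.apply(mid)
E
python3 - <<'E'
from tgt import *
p,q,o=pose(); print(V,pt,(q.inv()*qt).as_rotvec())
plan(p,q,pt,qt,16,1)
E
```

```text
[0.6075 0.1351 0.2061] [0.5973 0.1347 0.2344] [ 0.0525 -0.0109  0.3673]
0, 0, 0.02, 0, 6, -17, 1,
0.01, 0, 0.03, 1, 5, -17, 1,
0, 0, 0.02, 0, 6, -17, 1,
0, 0, 0.02, 1, 5, -16, 1,
0.01, 0, 0.02, 1, 6, -17, 1,
0, 0, 0.03, 1, 5, -17, 1,
0, 0, 0.02, 1, 6, -17, 1,
0.01, -0.01, 0.02, 1, 5, -17, 1,
0, 0, 0.03, 1, 5, -17, 1,
0, 0, 0.02, 1, 5, -17, 1,
0.01, 0, 0.02, 2, 5, -17, 1,
0, 0, 0.03, 1, 5, -17, 1,
0, 0, 0.02, 2, 5, -17, 1,
0.01, 0, 0.02, 1, 4, -17, 1,
0, 0, 0.02, 2, 5, -17, 1,
0, 0, 0.03, 2, 4, -18, 1,
-> [0.5969 0.1351 0.2343] [ 0.3581  0.9324  0.0486  0.0171  0.0455 -0.9988 -0.9335  0.3585  0.0003]
```

Request:
move_arm(deltas=[0,0,0.02,0,4,-9,1,0.01,0,0.03,1,6,-17,1,0,0,0.02,0,6,-17,1,0,0,0.02,1,5,-17,1,0.01,0,0.02,1,6,-17,1,0,0,0.03,1,5,-17,1,0,0,0.02,1,6,-17,1,0.01,-0.01,0.02,1,5,-17,1,0,0,0.03,1,5,-17,1,0,0,0.02,1,5,-17,1,0.01,0,0.02,2,5,-17,1,0,0,0.03,1,5,-17,1])

```text
clock: 7.7
tool_pos: [0.5809, 0.0595, 0.2357]
ee_rot: [0.577, 0.551, 0.442, -0.41]
contact_force: [0.5, 0.7, -1.2]
finger_gap: 0.0133
```

Request:
move_arm(deltas=[0,0,0.02,2,5,-17,1,0.01,0,0.02,1,4,-17,1,0,0,0.02,2,5,-17,1,0,0,0.03,2,4,-17,1,0,0,0,0,2,-8,1,0,0,0,0,0,0,1,0,0,0,0,0,0,1])

```text
clock: 8.4
tool_pos: [0.5982, 0.135, 0.2356]
ee_rot: [0.593, 0.573, 0.414, -0.386]
contact_force: [1.1, 0.4, -0.4]
finger_gap: 0.0134
```

Run:
```python
from tgt import *
p,q,o=pose(); print(o["clock"],p-pt,(q.inv()*qt).as_rotvec(),o["finger_gap"],o["contact_force"],o["joint_positions"])
plan(p,q,pt,qt,1,1,(3,1))
```

```text
8.4 [0.0009 0.0003 0.0013] [ 0.0029 -0.0003 -0.003 ] 0.013376056344691637 [ 1.0747  0.3841 -0.4457] [ 0.2583 -0.0011 -0.2298  0.9826 -0.0754  1.7664]
0.003, 0, -0.003, 0.9, -1.3, 0.3, 1,
-> [0.5973 0.1347 0.2343] [ 0.3556  0.9335  0.046   0.0167  0.0429 -0.9989 -0.9345  0.356  -0.0003]
```

Request:
move_arm(deltas=[0.003,0,-0.003,1,-1,0,1,0,0,0,0,0,0,1,0,0,0,0,0,0,1,0,0,0,0,0,0,1])

```text
clock: 8.8
tool_pos: [0.5979, 0.1347, 0.2345]
ee_rot: [0.591, 0.573, 0.414, -0.388]
contact_force: [-0.7, 0.6, -1.0]
finger_gap: 0.0134
```

```bash
cat > chk.py <<'E'
from ring import *
from tgt import *
from h import cloud
from bench import eyes
import sys
p,q,o=pose(); print(o["clock"],(p-pt)*1000,(q.inv()*qt).as_rotvec(),o["finger_gap"],o["contact_force"],abs(o["joint_velocities"]).max())
d={k:eyes.read_camera(k) for k in ("scene","top","wrist")}
d["wrist"]["p"]=p;d["wrist"]["q"]=q.as_matrix()
t=sys.argv[1]
for k in d: cv2.imwrite(f"pics/{k}{t}.png",d[k]["img"][:,:,::-1])
cv2.imwrite(f"pics/sc{t}.png",cv2.resize(d["scene"]["img"][100:320,260:440,::-1],None,fx=2.7,fy=2.7))
for k in d:
    X=wcloud(d[k]) if k=="wrist" else cloud(d[k])
    T=X.reshape(-1,3)-V; C=d[k]["img"].reshape(-1,3).astype(float)
    T=np.stack([T@n,T@e1,T@e2],1)*1000
    s=(abs(T[:,0])<14)&(abs(T[:,1])<32)&(abs(T[:,2])<95)&(C[:,0]>1.3*C[:,2])&(C[:,0]<140)
    B=T[s]; print(k,len(B),np.percentile(B,[0,1,5,50,95,99,100],axis=0).T)
    if k!="wrist":
        F=B[(B[:,2]<10)&(B[:,0]>3)]
    else: F=B[(B[:,2]<10)&(B[:,1]>17)]
    if len(F)>30:
        m=np.median(F,0)
        for _ in range(4):
            A=F-F.mean(0); nn=np.linalg.svd(A)[2][2]; F=F[abs(A@nn)<1.5]
        print(" plane",len(F),F.mean(0),nn*np.sign(nn[np.argmax(abs(nn))]))
E
python3 chk.py 5
```

```text
8.8 [0.614  0.0076 0.1021] [-0.0009 -0.0002 -0.0006] 0.013416663524297677 [-0.7008  0.5519 -1.0076] 0.0028357787503336747
scene 640 [[ -7.8668  -2.9211   0.96     7.6651  10.8115  11.8315  13.722 ]
 [-19.6868 -19.1727 -18.4527  -3.6993  18.3184  20.3755  21.9685]
 [-77.072  -75.5448 -70.0927 -12.4913  61.9178  76.0339  81.9652]]
 plane 249 [  7.8013  -0.0915 -34.2576] [ 1.     -0.0044 -0.0022]
top 20 [[  8.9973   9.0178   9.1      9.9367  10.6999  10.772   10.79  ]
 [-20.0655 -20.0198 -19.8369 -15.2738  -9.92    -9.6962  -9.6402]
 [-73.6197 -72.4755 -67.8987 -32.6407   0.3907  15.6829  19.506 ]]
wrist 4725 [[ -8.527   -7.1408  -6.4131   0.1087   6.4137   7.8806   8.4577]
 [-14.6171 -12.2521  -7.9561  13.8789  19.5917  19.7881  20.0645]
 [-81.234  -67.2356 -26.6074  72.5597  80.0295  80.5488  81.4855]]
 plane 534 [  0.0163  19.3752 -26.5127] [ 0.0002  1.     -0.001 ]
```

View pics/sc5.png

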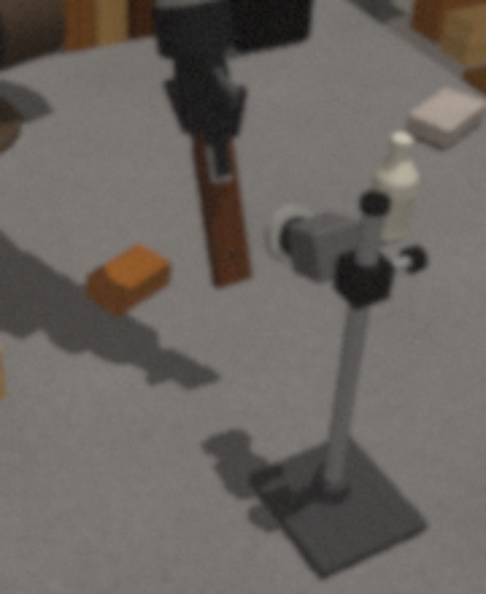

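View pics/wrist5.png

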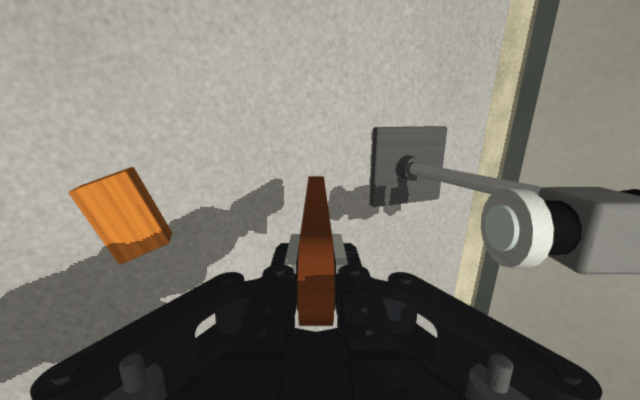

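The scene crop shows the blank leaning in front of the lens, clear of everything. The wrist view has the lens at (505,228) and the blank at column 316, so I can cross-check the lens pose from this view too.

Run:
```python
from ring import *
from tgt import *
from bench import eyes
p,q,o=pose(); r=eyes.read_camera("wrist"); r["p"]=p; r["q"]=q.as_matrix()
X=wcloud(r).reshape(-1,3); C=r["img"].reshape(-1,3).mean(1)
T=X-G; T=np.stack([T@n,T@e1,T@e2],1)*1e3
rr=np.hypot(T[:,1],T[:,2])
g=T[(rr<11)&(abs(T[:,0])<8)]; print("glass",len(g),np.median(g,0))
P=T[(rr>16)&(rr<25)&(abs(T[:,0]-3)<3)]; m=P.mean(0); nn=np.linalg.svd(P-m)[2][2]; nn*=np.sign(nn[0]); print("ring",len(P),m,nn)
D=T[(rr<30)&(abs(T[:,0]-3)<2.5)]; print("disc extents",np.percentile(D[:,1],[.5,99.5]),np.percentile(D[:,2],[.5,99.5]))
```

```text
glass 568 [-0.0078  0.1135  0.6317]
ring 1833 [3.068  1.8142 6.5546] [ 1.      0.0008 -0.0079]
disc extents [-24.3583  25.415 ] [-24.6427  25.349 ]
```

Run:
```python
from bench import job_done
print(job_done())
```

```text
the job is handed in; nothing more can be done
None
```

I pulled the round-topped blank straight up out of its slot and handed the job in at about 9 s. The arm was still holding the blank in front of the camera, gripped on its broad faces at 45 N.

- **Position:** the depth readings put the blank's middle about 1 mm from the point 120 mm in front of the glass. The scene camera and the wrist camera agreed on this.
- **Angle:** the broad face was square to the lens and the long edges upright to within about 0.5°.
- **Lens pose:** I measured the lens again from the holding pose. The glass matched the first fit to under 1 mm, and the ring's tilt differed by about 0.008 rad.
- **Steadiness:** the joints were almost still, the force on the tool stayed around 1 N, and the grip opening held at 13.4 mm.
- **Contact:** the pictures showed the blank touching only the fingers.

One check disagreed: a rough slope of the camera housing's top from the scene view gave 0.22 rad. The ring, the glass and the top view all gave about 0.36 rad. I took the scene reading as an outlier because few points fell on that face.

I did not measure the other blanks, the offcut or the glue bottle again. Nothing came near them, and none looked moved in the pictures I took.

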